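Centre the amber specimen on the microscope's stage and slide it under the lens

TASK

Put the amber specimen (not the green one) flat on the microscope's pulled-out white stage, between the two dark stops and centred on the printed ring, and let go of it. Then push the stage by its blue tab fully home under the lens, so that the amber is still centred on the ring. Leave the green specimen and the other things on the dresser where they are.

Things in the scene. Friction and masses are not known exactly. Their poses are not given: they have to be found in the camera images.
- amber: The amber specimen: a round flat-lying black plastic disc, 38 mm in diameter and 16 mm high, with a low orange-amber dome 4 mm high and 30 mm wide on top (20 mm in all), about 35 g, loose on the dresser top. Origin: centre of its underside; z up. Grip it by the black rim.
- green: The green specimen: same shape and size as the amber one, but with a green dome. Origin: centre of its underside. Leave it alone. Which of the two is nearer the robot varies.
- scope: Desk digital microscope, fixed (place and yaw vary). Black base 300 x 130 mm, 14 mm thick, from x = -140 to +160 mm. Origin: on the dresser top, on the base's middle line. Its x axis points along the stage's travel, from the loading side to the column, a rigid steel post 20 mm in diameter, 239 mm high, at x = +138 mm. An arm at z = 154 to 176 mm joins column and lens tube.
- lens (a point): Middle of the lower end of the rigid grey lens tube, 36 mm in diameter, from 95 to 232 mm above the dresser top, over x = +65 mm of the microscope. With the stage home the ring centre is under it.
- ring_centre (a point): Centre of the black ring (46 mm across, small cross inside) printed on the white stage plate, on its top face, 30 mm above the dresser top; moves with the stage; axes as the microscope's. Plate 12 mm thick, x from -75 to +55 mm, y from -60 to +60 mm from here.
- stop_left (a point): Middle of the top of the dark steel stop on the stage plate at y = +29 mm from the ring centre; its twin stands at y = -29 mm. Each is 40 mm long along x (-20 to +20), 10 mm wide, 10 mm high above the plate. 48 mm lie between their inner faces: the specimen has 5 mm to spare each side. No stop along x, so the fingers fit best on the specimen's -x and +x sides.
- tab_top (a point): Middle of the top edge of the blue push tab standing on the robot-side end of the stage plate; 71 mm from the ring centre towards -x. Tab: 8 mm thick along x, 50 mm wide along y, top 60 mm above the dresser top (30 mm above the plate). Axes as those of the stage. Its -x face, 4 mm from this point, is the one to push, towards +x.
- stage (a joint): Travel of the stage in m: 0 = pulled fully out for loading, 0.120 = fully home under the lens (end stop). Starts between 0 and 0.015. Slides with about 2 N of friction and stays where it is left.
- dispenser: Loose bystander, leave alone. Push-button toothpick dispenser, clear and red plastic, 56 mm in diameter, 94 mm high. Origin: centre of its underside.
- vase: Loose bystander, leave alone. Empty blue glass bud vase, 68 mm in diameter, 150 mm high. Origin: centre of its underside.
- bell: Loose bystander, leave alone. White ceramic bell with painted flowers and a blue handle, 72 mm in diameter, 102 mm high. Origin: centre of its underside.
- mirror: Loose bystander, leave alone. Folding travel mirror in white plastic, standing open: foot 100 x 130 mm, panel 140 mm high. Origin: centre of the foot's underside.
- bowl: Loose bystander, leave alone. Steel key bowl, 120 mm in diameter, 45 mm high. Origin: centre of its underside.

How it is judged:
By the outcome, as a careful person would: the job done as asked, in the order asked, and still so for the second after the job is handed in, with the robot touching nothing.
It also fails if it takes over 50 s, if anything falls off the work surface, if the arm or the gripper's body presses on something with over 40 N, if the wrist force passes 120 N, or if a joint passes its speed limit or range.

ROBOT

A 6-joint arm with a two-finger parallel gripper is mounted at the origin on the work surface. World frame = base frame: x ahead of the robot, y to its left, z up, the work surface at z = 0. Lengths are in mm, angles in degrees, forces in N, time in s.
With the tool pointing down it reaches from about 350 to 850 mm from the base axis. Payload 8.1 kg.
Tool frame: the origin (TCP) lies at the very end of the fingers, on their centre line; the grasp point (between the pads) lies 19 mm behind it; z points along the fingers, y is the line along which they close (so a half turn about z gives the same grasp; the last joint's range is limited). The gripper opens to 85 mm and grips with 20 to 120 N. Pads are 22 mm wide; open, the fingers measure 114 mm over their backs; the gripper's body (76 mm by 85 mm) begins 54 mm behind the grasp point. The pads swing forward as they close: fully open they stand 13 mm farther back than shut.
Start: joints at [-81.096, 7.471, 85.268, -0, 87.261, -4.893], TCP at [143.108, -582.688, 231.292] pointing down, gripper open.
Joint ranges: [-169.43, 169.43], [-51.17, 129.36], [1.28, 143.12], [-76.62, 256.62], [0, 156.53], [-152.29, 152.29]. Speed limits (degrees/s): [136.94, 136.94, 159.86, 180, 180, 180].

INTERFACE

Orientations are given as [roll, pitch, yaw] about the fixed x, y, z axes, in that order (R = Rz(yaw) Ry(pitch) Rx(roll)).
In Python, from bench import status, viewer, job gives the robot as it stands.
- The arm moves only by the tool arm_command, never from a script. Its argument "targets" is a list that holds one entry, the list of rows, each a list of 7 numbers: the shift along the world's x, y, z in m, then the turn, a rotation vector about the world's x, y, z in rad, then the opening, from -1 (shut) to 1 (fully open). In form: [[[dx, dy, dz, rx, ry, rz, gripper], ...]]. A call has 1 to 10 rows; each row shifts and turns the commanded pose from where the row before left it; what a row does not reach is not made up. A row lasts 1/8 s, in which the tool goes at most 62.5 mm and 10.7 degrees, less where a joint would pass 70% of its speed; a pose out of reach is approached as far as the arm can. A call with a gripper value outside its range is refused whole. The fingers move at their own pace and stop on an object; "force" is the grip in N (left out, the last holds). Time passes only in rows, so rows that do not move let the fingers close. It gives the time, the measured TCP pose, the force, the opening and the grip force at its end, in the units of the state.
- status.sense(): the state, without advancing time (a new reading comes with each control period).
- viewer.snapshot(name): name is "scene" or "side" or "wrist"; returns the picture (480x640x3 uint8, red, green, blue); there is no depth.
- viewer.camera_model(name): a dict with "vertical_fov" (degrees; the focal length in pixels is half the picture's height over the tangent of half this angle, whatever the lens; pixels are square), "cx", "cy" (the principal point, pixels), "xyz" and "attitude" of the camera in the world. Camera axes: x right, y down, z forward; pixel columns grow to the right and rows downward; lengths in mm; the calibration is good to about 2 mm. A picture is of the moment at which its call begins: read the wrist's pose just before it. camera_model takes no time and is no camera call; for the wrist camera it gives the pose at the moment of the call.
- job.hand_in(): hands the job in; it is judged then, once.
The state is a dict: "time": time; "joint_pos": joint angles; "qd": joint speeds; "joint_efforts": joint torques, N m; "tool_pos": TCP position; "tcp_rot": TCP orientation; "ft_force": force on the tool from outside, world axes, zero at the start; "wrist_torque": the same for the moment, N m; "finger_gap": finger opening in mm; "grip_force": force on a finger pad.
Only numpy, scipy, OpenCV 4.12 (cv2) and the standard library are available. Lean on these libraries where they do the work, as an engineer would, in place of code of your own. Each camera call takes 0.05 s, during which the arm holds its last target. There are 200 camera calls.

## Working session

There is one attempt and no reset: what is moved stays moved. The work goes in short steps, Python scripts to look and compute and a tool call to move; the robot and the scene stay as the last step left them, time stands still between calls to the robot, and variables do not carry over. Pictures are saved under pics/ and viewed, at most 10 in all, crops included, and the job is handed in when it is done.

Besides the shell and the picture viewer there is one more tool, called as a command line: name --argument value ..., lists and objects as JSON in quotes. arm_command: Moves the arm, as the interface text tells. Its arguments: {"type":"object","properties":{"targets":{"type":"array"},"force":{"type":"number"}},"required":["targets"]}

```bash
mkdir -p pics; cat > h.py <<'E'
import numpy as np, cv2
from scipy.spatial.transform import Rotation as R
from bench import status, viewer, job
def snap(n,f=None):
    m=viewer.camera_model(n); im=np.asarray(viewer.snapshot(n))
    if f: cv2.imwrite('pics/'+f,im[:,:,::-1])
    return m,im
def ray(m,u,v):
    f=240/np.tan(np.radians(m['vertical_fov'])/2)
    d=np.array([(u-m['cx'])/f,(v-m['cy'])/f,1.])
    return np.array(m['xyz'],float),R.from_euler('xyz',m['attitude'],degrees=True).apply(d)
def on(m,u,v,z):
    o,d=ray(m,u,v); return (o+d*(z-o[2])/d[2])
def proj(m,p):
    f=240/np.tan(np.radians(m['vertical_fov'])/2)
    c=R.from_euler('xyz',m['attitude'],degrees=True).inv().apply(np.array(p,float)-m['xyz'])
    return f*c[0]/c[2]+m['cx'],f*c[1]/c[2]+m['cy']
E
python3 - <<'E'
from h import *
for n in('scene','side','wrist'):
    m,im=snap(n,n+'0.png'); print(n,m)
print(status.sense())
a=np.hstack([cv2.imread('pics/%s0.png'%n) for n in('scene','side')])
E
```

```text
scene {'vertical_fov': 54.54239674758893, 'cx': 319.82439974603255, 'cy': 237.60759091297356, 'xyz': array([1293.12468734, -129.12097545, 1139.03108591]), 'attitude': array([-145.76716488,    0.16839081,   78.4747175 ])}
side {'vertical_fov': 42.414926066247986, 'cx': 321.5316860420313, 'cy': 235.52161632764475, 'xyz': array([  439.55620889, -1145.03786898,   795.57403595]), 'attitude': array([-120.67326862,    1.33759355,   -8.56995813])}
wrist {'vertical_fov': 66.16744776920225, 'cx': 321.8322437613554, 'cy': 239.57962645865052, 'xyz': array([ 213.02813686, -564.63899099,  373.10960718]), 'attitude': array([ 1.63502212e+02,  6.01249559e-02, -7.61815306e+01])}
{'time': 0.15, 'joint_pos': array([-8.10956037e+01,  7.50401776e+00,  8.53137442e+01, -3.49518762e-04,
        8.72609729e+01, -4.89444952e+00]), 'qd': array([-0.03641647, -0.08192118, -0.19269934, -0.00809879, -0.06291554,
       -0.0738672 ]), 'joint_efforts': array([ 7.15892838e-04, -5.70060861e+01, -5.01160526e+01, -2.79442502e-04,
        9.64806473e-03, -1.27505243e-05]), 'tool_pos': array([ 143.05067314, -582.27963686,  230.50892789]), 'tcp_rot': array([-1.79921522e+02, -6.36986386e-03,  1.37988584e+01]), 'ft_force': array([-0.10455802, -0.3270559 , -0.16101164]), 'wrist_torque': array([ 0.04069525, -0.03040754,  0.04349705]), 'grip_force': 0.0, 'finger_gap': 85.72908432920482}
```

View pics/scene0.png

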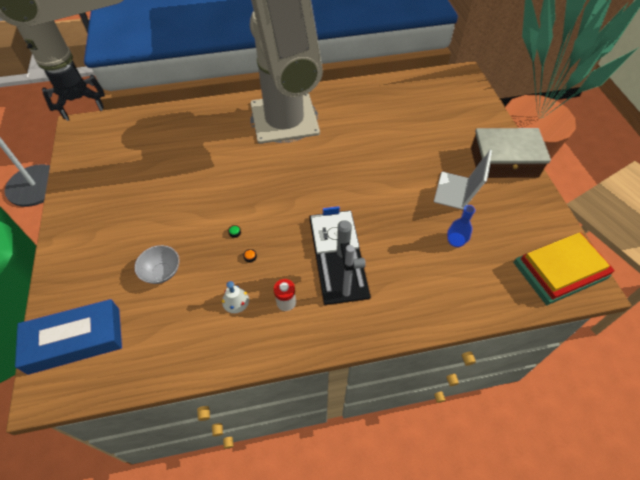

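View pics/side0.png

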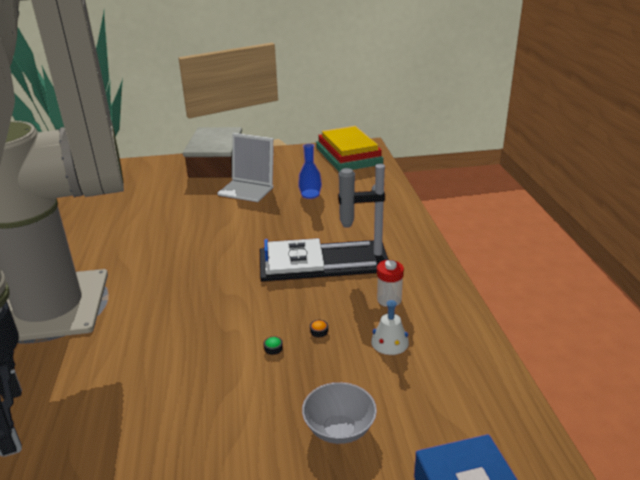

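The scene view shows amber at about (250,256), green at (234,231), the white plate around (335,232) and the tab at (331,211). In the side view amber is at (319,327), green at (273,345) and the plate around (295,256).

```bash
python3 - <<'E'
from h import *
def cen(mask):
    n,l,s,c=cv2.connectedComponentsWithStats(mask.astype('uint8')); return [(s[i,4],c[i].round(1)) for i in range(1,n) if s[i,4]>15]
for n in('scene','side'):
    m=viewer.camera_model(n); im=cv2.imread('pics/%s0.png'%n); h=cv2.cvtColor(im,cv2.COLOR_BGR2HSV)
    H,S,V=[h[:,:,i].astype(int) for i in range(3)]
    roi=np.zeros(H.shape,bool)
    if n=='scene': roi[180:320,200:400]=1
    else: roi[180:380,240:420]=1
    print(n)
    for nm,k,z in(('amber',(H>8)&(H<20)&(S>220)&(V>190),18),('green',(H>45)&(H<80)&(S>150),18),('tab',(H>105)&(H<130)&(S>150),50)):
        for a,c in cen(k&roi): print(nm,a,c,on(m,*c,z).round(1))
    k=((S<50)&(V>170)&roi).astype('uint8')
    n_,l,s,c=cv2.connectedComponentsWithStats(k); i=1+s[1:,4].argmax()
    cs,_=cv2.findContours((l==i).astype('uint8'),0,2); hull=cv2.convexHull(cs[0])
    q=cv2.approxPolyDP(hull,4,True)[:,0]
    for p in q: print('plate',p,on(m,*map(float,p),30).round(1))
    print(cv2.minAreaRect(np.array([on(m,*map(float,p),30)[:2] for p in hull[:,0]],'float32')))
a=cv2.imread('pics/scene0.png')[190:310,220:380];b=cv2.imread('pics/side0.png')[220:300,250:410]
cv2.imwrite('pics/c.png',np.vstack([cv2.resize(a,None,fx=3,fy=3),cv2.resize(b,None,fx=3,fy=3)]))
E
```

```text
scene
amber 56 [249.6 253.8] [ 559.3 -186.9   18. ]
green 72 [233.8 230.2] [ 468.  -222.9   18. ]
tab 81 [330.5 210.6] [478.5  65.8  50. ]
plate [350 211] [476.8 126.3  30. ]
plate [358 245] [600.  119.9  30. ]
plate [317 251] [596.3   1.5  30. ]
plate [312 217] [475.8  10.5  30. ]
((537.1828002929688, 64.55956268310547), (120.18726348876953, 129.24197387695312), 86.8011703491211)
side
amber 37 [318.1 324.5] [ 558.7 -186.6   18. ]
green 113 [272.6 342. ] [ 465.2 -223.4   18. ]
tab 316 [309.7 187.6] [616.1 359.7  50. ]
tab 42 [265.7 250.3] [474.6  59.5  50. ]
plate [318 239] [603.5 119.7  30. ]
plate [321 266] [593.2   2.1  30. ]
plate [270 269] [479.4  11.1  30. ]
plate [269 242] [486.1 127.9  30. ]
((541.2099609375, 65.60194396972656), (121.99942779541016, 122.47021484375), 87.36276245117188)
```

View pics/c.png

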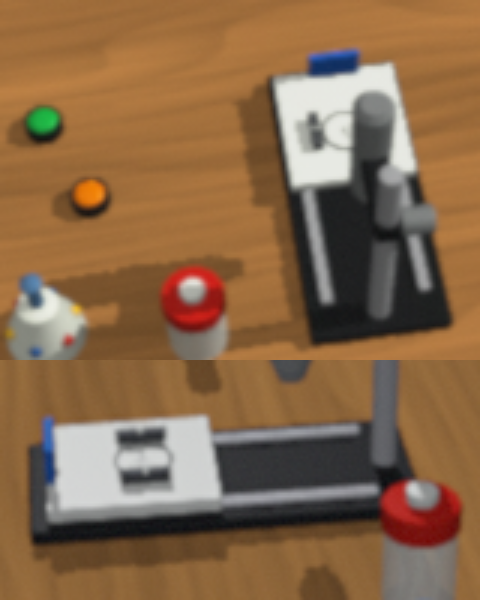

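arm_command --targets '[[[0.041,0.0395,0,0,0,0.128,1],[0.041,0.0395,0,0,0,0.128,1],[0.041,0.0395,0,0,0,0.128,1],[0.041,0.0395,0,0,0,0.128,1],[0.041,0.0395,0,0,0,0.128,1],[0.041,0.0395,0,0,0,0.128,1],[0.041,0.0395,0,0,0,0.128,1],[0.041,0.0395,0,0,0,0.128,1],[0.041,0.0395,0,0,0,0.128,1],[0.041,0.0395,0,0,0,0.128,1]]]'

```text
time: 1.4
tool_pos: [554.1, -186.1, 231.0]
tcp_rot: [-180.0, 0.0, 87.4]
ft_force: [0.6, -1.1, 0.1]
finger_gap: 85.3
grip_force: 0.0
```

arm_command --targets '[[[0,0,0,0,0,0,1],[0,0,0,0,0,0,1]]]'

```text
time: 1.65
tool_pos: [552.8, -187.5, 230.8]
tcp_rot: [-179.9, 0.0, 87.1]
ft_force: [-0.2, -0.0, -0.3]
finger_gap: 85.1
grip_force: 0.0
```

```bash
python3 - <<'E'
from h import *
m=viewer.camera_model('scene')
M=viewer.camera_model('side')
print('disp',on(m,284,295,80),on(M,390,268,90),'bell',on(M,391,345,0),on(m,233,305,10))
m,im=snap('wrist','w1.png'); s=status.sense(); print(s['tool_pos'],s['tcp_rot'],m['xyz'],m['attitude'],s['joint_pos'])
h=cv2.cvtColor(im,cv2.COLOR_RGB2HSV);H,S,V=[h[:,:,i].astype(int) for i in range(3)]
for nm,k in(('amber',(H>8)&(H<20)&(S>220)&(V>190)),('green',(H>45)&(H<80)&(S>150))):
    n,l,st,c=cv2.connectedComponentsWithStats(k.astype('uint8'))
    for i in range(1,n):
        if st[i,4]>100: print(nm,st[i],c[i],on(m,*c[i],18))
E
```

```text
disp [ 740.77932775 -112.50159256   80.        ] [ 718.86952136 -121.0455476    90.        ] bell [ 6.91400013e+02 -2.51394212e+02 -1.13686838e-13] [ 706.31074679 -249.60572396   10.        ]
[ 552.52966219 -188.11173654  230.94727169] [-1.79948301e+02  6.33954522e-03  8.70797944e+01] [ 556.52478859 -114.91612381  373.5249902 ] [ 1.63483118e+02  9.10294737e-02 -2.83285667e+00] [-2.38186025e+01  5.01121825e+00  8.79432894e+01 -2.43955126e-02
  8.70915290e+01 -2.08971464e+01]
amber [314 194  30  28 602] [328.76079734 208.49501661] [ 559.11965784 -188.71722715   18.        ]
green [223 232  30  28 674] [237.60534125 245.64540059] [ 465.30281692 -222.40702738   18.        ]
```

View pics/w1.png

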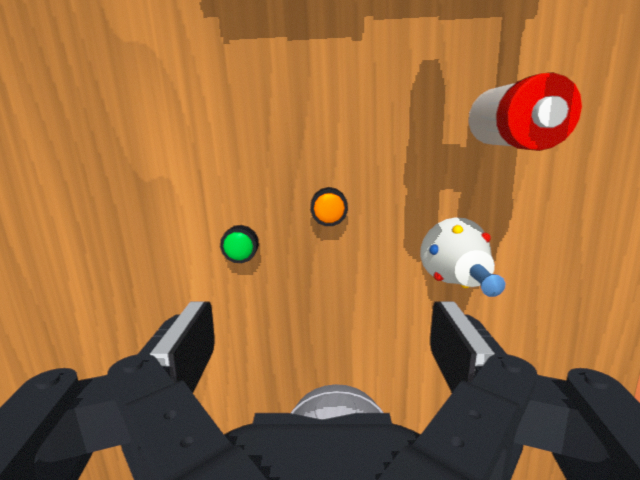

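The wrist view shows amber at (329,208) and green at (238,246). The bell and dispenser are well clear of the fingers. I'm descending onto amber.

arm_command --targets '[[[0.0065,0,-0.04,0,0,0,0.6],[0,0,-0.05,0,0,0,0.6],[0,0,-0.05,0,0,0,0.6],[0,0,-0.04,0,0,0,0.6],[0,0,-0.03,0,0,0,0.6],[0,0,-0.015,0,0,0,0.6],[0,0,0,0,0,0,0.6],[0,0,0,0,0,0,0.6]]]'

```text
time: 2.7
tool_pos: [560.7, -188.6, 8.0]
tcp_rot: [179.9, 0.1, 87.1]
ft_force: [-0.7, 0.1, -0.6]
finger_gap: 68.3
grip_force: 0.0
```

```bash
python3 - <<'E'
from h import *
m,im=snap('wrist','w2.png'); s=status.sense(); print(s['tool_pos'],s['tcp_rot'],s['finger_gap'],s['ft_force'])
h=cv2.cvtColor(im,cv2.COLOR_RGB2HSV);H,S,V=[h[:,:,i].astype(int) for i in range(3)]
k=(H>8)&(H<20)&(S>220)&(V>190)
n,l,st,c=cv2.connectedComponentsWithStats(k.astype('uint8'))
for i in range(1,n):
    if st[i,4]>100: print(st[i],c[i],on(m,*c[i],18))
E
```

```text
[ 560.94550912 -188.49997331    8.26670532] [1.79834094e+02 6.42828431e-02 8.71160419e+01] 68.21945082133314 [ 0.35281103 -0.62622857  0.55948269]
[ 282  283   74   65 3136] [319.18016582 318.99298469] [ 559.46022669 -188.44510153   18.        ]
```

View pics/w2.png

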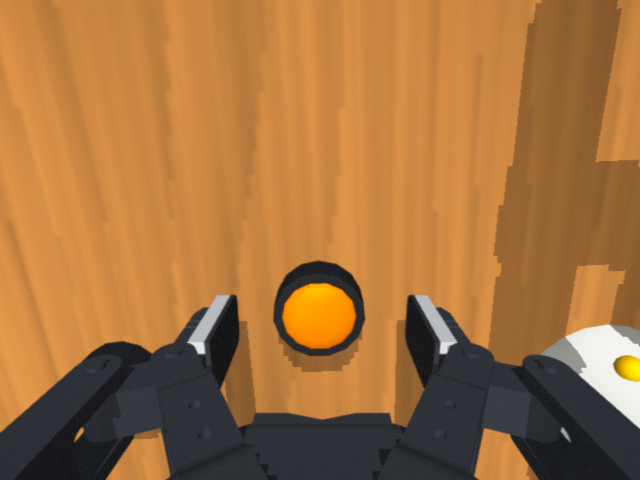

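The amber rim is centred between the open pads at about (319,310). I'll lower the last 6 mm and close.

arm_command --targets '[[[-0.0015,0,-0.006,0,0,0,0.6],[0,0,0,0,0,0,0.3],[0,0,0,0,0,0,0],[0,0,0,0,0,0,-0.3],[0,0,0,0,0,0,-0.5],[0,0,0,0,0,0,-0.5],[0,0,0,0,0,0,-0.5],[0,0,0,0,0,0,-0.5]]]' --force 30

```text
time: 3.75
tool_pos: [558.4, -187.8, 0.6]
tcp_rot: [180.0, 0.0, 87.1]
ft_force: [0.1, 0.6, 4.6]
finger_gap: 36.5
grip_force: 30.3
```

arm_command --targets '[[[0,0,0.01,0,0,0,-0.5],[0,0,0.03,0,0,0,-0.5],[0,0,0.03,0,0,0,-0.5],[0,0,0.03,0,0,0,-0.5],[0,0,0,0,0,0,-0.5],[0,0,0,0,0,0,-0.5]]]'

```text
time: 4.5
tool_pos: [557.6, -187.5, 99.6]
tcp_rot: [-179.9, -0.0, 87.1]
ft_force: [-0.3, 0.1, -0.5]
finger_gap: 36.7
grip_force: 30.1
```

```bash
python3 - <<'E'
from h import *
m,im=snap('wrist','w3.png'); s=status.sense(); print(s['tool_pos'],s['tcp_rot'],s['finger_gap'],s['grip_force'])
E
```

```text
[ 557.17790756 -187.32500612   98.950185  ] [-1.79883589e+02 -4.19246332e-02  8.71339879e+01] 36.458245803322185 30.12700617313385
```

View pics/w3.png

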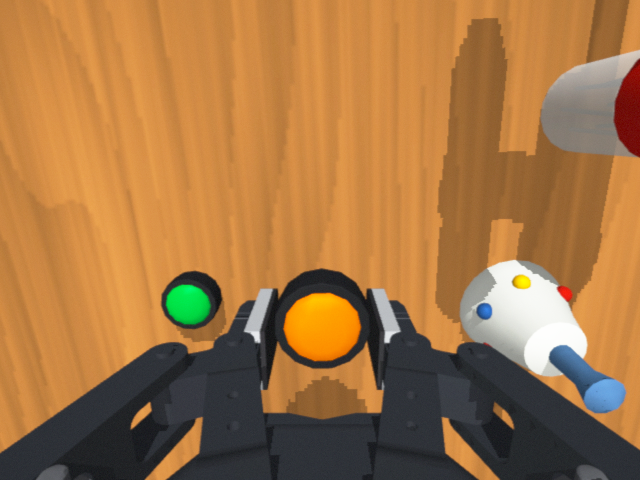

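Amber is held squarely: its dome is at (322,328) between the pads, and green is undisturbed at (190,302). Next I'm moving near the stage to measure the ring with the wrist camera.

arm_command --targets '[[[-0.004,0.02,0.03,0,0,0,-0.5],[-0.004,0.042,0.03,0,0,0,-0.5],[-0.004,0.042,0.025,0,0,0,-0.5],[-0.004,0.042,0.02,0,0,0,-0.5],[0,0.02,0,0,0,0,-0.5],[0,0,0,0,0,0,-0.5],[0,0,0,0,0,0,-0.5],[0,0,0,0,0,0,-0.5]]]'

```text
time: 5.55
tool_pos: [541.7, -22.8, 204.2]
tcp_rot: [-179.9, 0.0, 87.1]
ft_force: [-0.9, -0.4, -0.7]
finger_gap: 36.5
grip_force: 30.2
```

```bash
python3 - <<'E'
from h import *
m,im=snap('wrist','w4.png'); s=status.sense(); print(s['tool_pos'],s['tcp_rot'],s['finger_gap'],s['grip_force'],m['xyz'])
h=cv2.cvtColor(im,cv2.COLOR_RGB2HSV);H,S,V=[h[:,:,i].astype(int) for i in range(3)]
k=((S<50)&(V>170)).astype('uint8'); n,l,st,c=cv2.connectedComponentsWithStats(k); i=1+st[1:,4].argmax()
cs,_=cv2.findContours((l==i).astype('uint8'),0,2); c=max(cs,key=cv2.contourArea); hull=cv2.convexHull(c)
P=lambda u,v:on(m,float(u),float(v),30)[:2]
print(cv2.minAreaRect(np.array([P(*p) for p in hull[:,0]],'float32')))
for p in cv2.approxPolyDP(hull,5,True)[:,0]: print(p,P(*p).round(1))
# dark blobs inside plate
mask=np.zeros_like(k); cv2.fillPoly(mask,[hull],1); mask=cv2.erode(mask,np.ones((7,7)))
d=((V<110)&(mask>0)).astype('uint8'); n,l,st,c=cv2.connectedComponentsWithStats(d)
for i in range(1,n):
    if st[i,4]>15:
        ys,xs=np.where(l==i); r=cv2.minAreaRect(np.array([P(x,y) for x,y in zip(xs,ys)],'float32')); print(st[i],r)
for nm,k in(('amber',(H>8)&(H<20)&(S>220)&(V>190)),):
    n,l,st,c=cv2.connectedComponentsWithStats(k.astype('uint8')); i=1+st[1:,4].argmax(); print(nm,st[i],c[i],on(m,*c[i],s['tool_pos'][2]+17))
E
```

```text
[541.83936762 -22.69998597 204.45254398] [-1.79923832e+02  6.44506586e-03  8.70553347e+01] 36.949170306275036 30.19753932952881 [545.59869953  49.84420762 346.93139654]
((593.1597900390625, 61.2862663269043), (118.30899047851562, 241.99412536621094), 86.97747039794922)
[227  34] [475.6 124.6]
[393  32] [603.2 119.4]
[538  51] [715.9 100.4]
[520 172] [711.4   7.3]
[385 185] [596.8   2.1]
[237 184] [469.8   9.4]
[395  36  99  13 686] ((642.7868041992188, 110.44074249267578), (8.357205390930176, 76.56427001953125), 87.05367279052734)
[  389    63   145   100 13476] ((656.5802001953125, 56.69068145751953), (76.30033111572266, 110.20868682861328), 87.05799865722656)
[299  67  50  15 647] ((548.4017944335938, 92.46135711669922), (10.2017822265625, 38.935977935791016), 87.05912017822266)
[233  79   9  66 377] ((477.0344543457031, 67.42749786376953), (50.05052185058594, 4.858917713165283), 87.0007095336914)
[296  83  56  59 388] ((546.9446411132812, 63.59046173095703), (44.66593933105469, 44.85323715209961), 87.08153533935547)
[300 145  22  12 260] ((534.5679321289062, 34.14324951171875), (8.965428352355957, 17.65154266357422), 87.08281707763672)
[326 145  22  12 260] ((556.3519897460938, 33.03437042236328), (8.964123725891113, 17.63377571105957), 87.08638763427734)
[388 174  89   8 402] ((636.6435546875, 6.4817609786987305), (5.940891265869141, 74.91088104248047), 87.09237670898438)
amber [ 285  293   75   68 3925] [321.63719745 326.25121019] [541.5911373  -21.80073806 221.45254398]
```

View pics/w4.png

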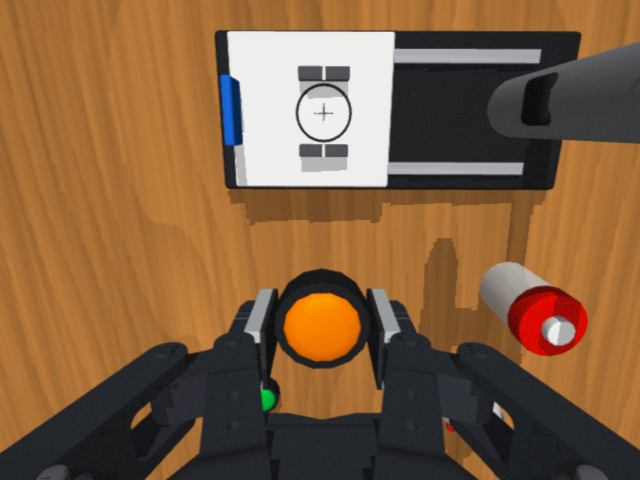

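The ring is at pixel (323,112), which is world (547,63.6) with yaw −2.95°, and the tool is aligned to that. The lens is clear. I'm moving over the ring and down to a hover.

arm_command --targets '[[[0.0023,0.035,0,0,0,0,-0.5],[0.002,0.035,-0.02,0,0,0,-0.5],[0.001,0.0155,-0.04,0,0,0,-0.5],[0,0,-0.04,0,0,0,-0.5],[0,0,-0.035,0,0,0,-0.5],[0,0,-0.02,0,0,0,-0.5],[0,0,0,0,0,0,-0.5],[0,0,0,0,0,0,-0.5],[0,0,0,0,0,0,-0.5]]]'

```text
time: 6.72
tool_pos: [548.7, 63.7, 51.9]
tcp_rot: [179.8, -0.0, 87.1]
ft_force: [-0.1, -0.1, 0.2]
finger_gap: 36.8
grip_force: 30.2
```

```bash
cat > chk.py <<'E'
from h import *
import sys
m,im=snap('wrist',sys.argv[1]); s=status.sense(); print(s['tool_pos'],s['tcp_rot'],s['finger_gap'],s['ft_force'])
h=cv2.cvtColor(im,cv2.COLOR_RGB2HSV);H,S,V=[h[:,:,i].astype(int) for i in range(3)]
n,l,st,c=cv2.connectedComponentsWithStats(((H>8)&(H<20)&(S>220)&(V>190)).astype('uint8')); i=1+st[1:,4].argmax(); print(st[i],c[i],on(m,*c[i],float(sys.argv[2])))
E
python3 chk.py w5.png 67
```

```text
[548.52619249  63.70397809  51.73736702] [ 1.79863497e+02 -1.02127181e-02  8.71220134e+01] 36.60104610344484 [ 0.4589405   0.93801546 -0.38977394]
[ 284  293   76   68 3926] [321.59704534 326.3222109 ] [548.39094151  63.3532857   67.        ]
```

View pics/w5.png

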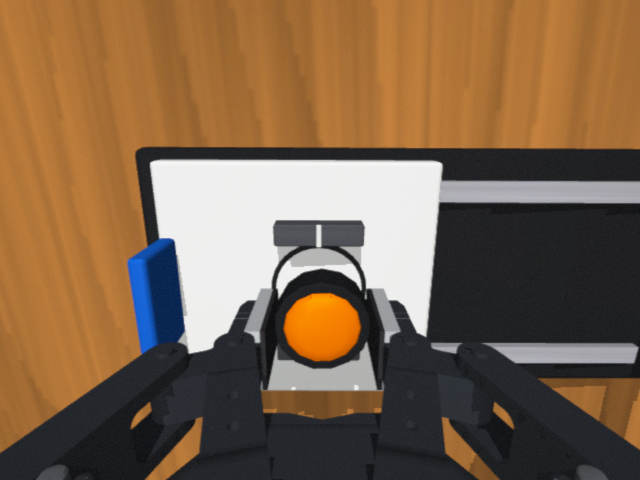

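Amber hovers over the ring: the ring arc spans x 273–366 with its top at (320,247), and the far stop is at (319,234).

```bash
python3 - <<'E'
from h import *
m=viewer.camera_model('wrist'); im=cv2.imread('pics/w5.png'); g=im.max(2)
# ring outer arc: scan columns down from below stop shadow; fit circle on plane z=30
pts=[]
for v in range(250,285):
    r=np.where(g[v,255:320]<90)[0]; q=np.where(g[v,320:385]<90)[0]
    if len(r) and len(q): pts+=[on(m,255+r[0]-.5,v,30)[:2],on(m,320+q[-1]+.5,v,30)[:2]]
P=np.array(pts); A=np.c_[2*P,np.ones(len(P))]; x=np.linalg.lstsq(A,(P**2).sum(1),rcond=None)[0]
print('ring',x[:2],np.sqrt(x[2]+x[:2]@x[:2]),len(P))
k=(g[210:250,265:372]<90); ys,xs=np.where(k[:37]); 
print('stop far edge/cols',ys.min()+210,xs.min()+265,xs.max()+265)
c=on(m,(xs.min()+xs.max())/2+265,ys.min()+209.5,40)[:2]; a=np.radians(-2.95); ex=np.array([np.cos(a),np.sin(a)]);ey=np.array([-ex[1],ex[0]])
print('ring from stop',c-34*ey)
E
```

```text
ring [546.7618393   63.81116913] 22.475465887832097 70
stop far edge/cols 221 275 363
ring from stop [547.2212462   65.23222731]
```

arm_command --targets '[[[-0.0014,0,-0.008,0,0,0,-0.5],[0,0,-0.006,0,0,0,-0.5],[0,0,-0.004,0,0,0,-0.5],[0,0,-0.002,0,0,0,-0.5],[0,0,0,0,0,0,-0.5],[0,0,0,0,0,0,-0.5],[0,0,0,0,0,0,-0.5]]]'

```text
time: 7.65
tool_pos: [546.5, 63.8, 30.6]
tcp_rot: [179.9, -0.0, 87.1]
ft_force: [1.0, -0.6, 2.5]
finger_gap: 36.4
grip_force: 30.4
```

```bash
python3 chk.py w6.png 48
```

```text
[546.42521759  63.78354539  30.59865605] [ 1.79951729e+02 -2.50109830e-03  8.71331213e+01] 37.177543172813294 [1.07039255 0.00528876 3.62383972]
[ 284  294   76   67 3928] [321.57357434 326.37143585] [546.23908541  64.77798099  48.        ]
```

Light contact with the plate (about 3 N). Releasing and rising.

arm_command --targets '[[[0,0,0,0,0,0,0.0],[0,0,0,0,0,0,0.3],[0,0,0,0,0,0,0.5],[0,0,0,0,0,0,0.5],[0,0,0.02,0,0,0,0.5],[0,0,0.04,0,0,0,0.5],[0,0,0.05,0,0,0,0.5],[0,0,0.05,0,0,0,0.5],[0,0,0,0,0,0,0.5],[0,0,0,0,0,0,0.5]]]'

```text
time: 8.95
tool_pos: [545.9, 63.8, 190.1]
tcp_rot: [180.0, -0.0, 87.1]
ft_force: [-0.0, -0.3, -1.5]
finger_gap: 64.2
grip_force: 0.0
```

```bash
python3 chk.py w7.png 48.5
```

```text
[545.23577855  63.79924655 188.96243725] [-1.79887422e+02  7.11420262e-03  8.71319989e+01] 64.36182837802602 [-0.83578814 -0.19923039 -0.5406564 ]
[305 208  36  35 950] [322.24421053 225.14526316] [546.05978262  64.19015448  48.5       ]
```

View pics/w7.png

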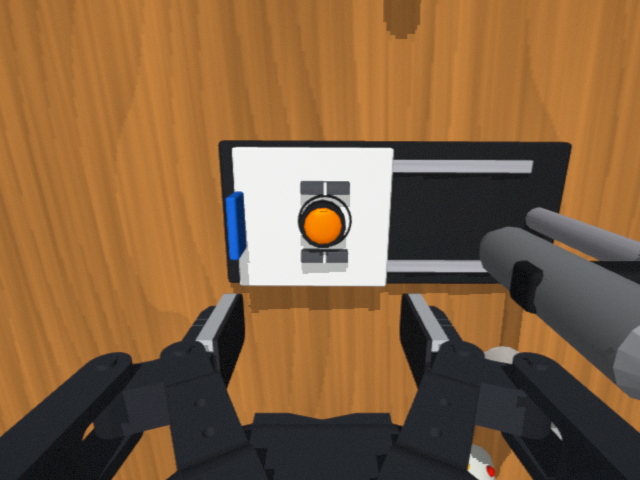

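Amber stands free on the ring: dome at (322,225), ring around (325,221), stops at rows 188 and 256. I'll work out the offset.

```bash
python3 - <<'E'
from h import *
m=viewer.camera_model('wrist'); im=cv2.imread('pics/w7.png'); g=im.max(2).astype(int)
a=np.radians(-2.95); ex=np.array([np.cos(a),np.sin(a)]);ey=np.array([-ex[1],ex[0]])
def rect(v0,v1,u0,u1,z,t=110):
    ys,xs=np.where(g[v0:v1,u0:u1]<t); return cv2.minAreaRect(np.array([on(m,x+u0,y+v0,z)[:2] for x,y in zip(xs,ys)],'float32'))
A=rect(178,196,290,360,40); 
print('far stop',A)
print('near stop',rect(248,264,290,360,40))
# ring+disc outline: dark blob between
k=((g<110)).astype('uint8'); k[:196]=0;k[248:]=0;k[:,:285]=0;k[:,365:]=0
for v in (205,210,215,220,225,230,235):
    r=np.where(g[v,285:365]<130)[0]+285; print(v,r.min(),r.max(),on(m,(r.min()+r.max())/2,v,30)[:2], r)
# plate left/right edges and rows
P=lambda u,v:on(m,u,v,30)[:2]
w=(im.min(2)>150).astype('uint8'); n,l,s,c=cv2.connectedComponentsWithStats(w[130:300,225:400]); i=1+s[1:,4].argmax(); ys,xs=np.where(l==i)
print(cv2.minAreaRect(np.array([P(x+225,y+130) for x,y in zip(xs,ys)],'float32')))
E
```

```text
far stop ((548.6397705078125, 92.08189392089844), (10.333707809448242, 38.09841537475586), 87.17511749267578)
near stop ((545.6502685546875, 36.43031311035156), (12.368176460266113, 37.82139205932617), 87.20629119873047)
205 303 346 [547.61805383  76.88290763] [303 304 305 308 309 310 311 312 313 314 315 316 317 318 319 320 321 322
 323 324 325 326 327 328 329 330 331 332 333 334 335 336 337 343 344 345
 346]
210 300 348 [547.00004951  72.67422463] [300 301 302 303 304 305 306 307 308 309 310 311 312 332 333 334 335 336
 337 338 339 340 347 348]
215 299 350 [547.21386968  68.39117716] [299 300 301 302 303 304 305 306 307 338 339 340 341 342 343 349 350]
220 298 351 [547.00937454  64.09482459] [298 299 300 301 302 303 304 341 342 343 344 350 351]
225 299 350 [546.80325185  59.76427803] [299 300 301 302 303 342 343 344 345 349 350]
230 300 349 [546.59548212  55.39912763] [300 301 302 303 304 341 342 343 344 348 349]
235 302 346 [545.9609773   51.01978104] [302 303 304 305 306 338 339 340 341 342 343 344 345 346]
((542.305419921875, 64.5051498413086), (118.84138488769531, 140.03225708007812), 87.16265869140625)
```

The offset is about 1 mm, which is well centred. Next I go behind the tab with the fingers shut.

arm_command --targets '[[[-0.03,0.002,0,0,0,0,-0.5],[-0.04,0.002,0,0,0,0,-1],[-0.04,0.002,0,0,0,0,-1],[0,0,-0.03,0,0,0,-1],[0,0,-0.04,0,0,0,-1],[0,0,-0.04,0,0,0,-1],[0,0,-0.025,0,0,0,-1],[0,0,-0.01,0,0,0,-1],[0,0,0,0,0,0,-1],[0,0,0,0,0,0,-1]]]' --force 40

```text
time: 10.25
tool_pos: [436.8, 69.9, 46.3]
tcp_rot: [179.9, -0.0, 87.1]
ft_force: [-0.0, 0.3, 0.3]
finger_gap: 0.2
grip_force: 0.0
```

```bash
python3 chk.py w8.png 48.5
```

```text
[437.02552174  69.87440438  46.49083474] [ 1.79886709e+02 -1.23954862e-02  8.71358700e+01] 0.07564599367545491 [-0.83779124  0.61876023 -0.00566915]
[ 544  279   69   60 3242] [578.32757557 308.67211598] [544.73084078  65.09841767  48.5       ]
```

View pics/w8.png

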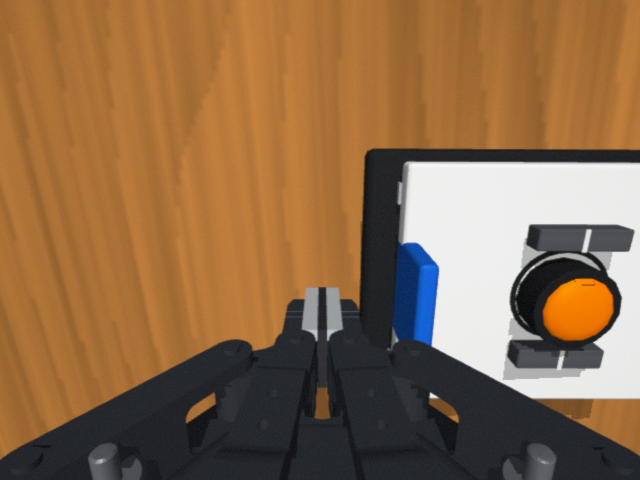

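The shut fingers are at about (322,320), behind the blue tab at (415,295), and amber rests between the stops. Now a slow push.

arm_command --targets '[[[0.004,-0.0003,-0.004,0,0,0,-1],[0.004,-0.0002,0,0,0,0,-1],[0.004,-0.0002,0,0,0,0,-1],[0.004,-0.0002,0,0,0,0,-1],[0.004,-0.0002,0,0,0,0,-1],[0.004,-0.0002,0,0,0,0,-1],[0.004,-0.0002,0,0,0,0,-1],[0.004,-0.0002,0,0,0,0,-1],[0.004,-0.0002,0,0,0,0,-1],[0.004,-0.0002,0,0,0,0,-1]]]'

```text
time: 11.55
tool_pos: [476.2, 67.6, 41.2]
tcp_rot: [-180.0, 0.0, 87.1]
ft_force: [-2.4, -0.6, 1.4]
finger_gap: -0.3
grip_force: 1.1
```

arm_command --targets '[[[0.005,-0.0003,0,0,0,0,-1],[0.005,-0.0002,0,0,0,0,-1],[0.005,-0.0003,0,0,0,0,-1],[0.005,-0.0002,0,0,0,0,-1],[0.005,-0.0003,0,0,0,0,-1],[0.005,-0.0002,0,0,0,0,-1],[0.005,-0.0003,0,0,0,0,-1],[0.005,-0.0002,0,0,0,0,-1],[0.005,-0.0003,0,0,0,0,-1],[0.005,-0.0003,0,0,0,0,-1]]]'

```text
time: 12.8
tool_pos: [526.3, 65.1, 41.3]
tcp_rot: [-180.0, -0.0, 87.1]
ft_force: [-2.5, -1.3, -0.5]
finger_gap: 0.2
grip_force: 1.2
```

```bash
python3 chk.py w9.png 48.5; python3 - <<'E'
from h import *
m=viewer.camera_model('side'); a=np.radians(-2.95); ex=np.array([np.cos(a),np.sin(a),0])
im=cv2.imread('pics/w9.png'); h=cv2.cvtColor(im,cv2.COLOR_BGR2HSV); k=(h[:,:,0]>105)&(h[:,:,0]<130)&(h[:,:,1]>150)
W=viewer.camera_model('wrist'); ys,xs=np.where(k); print('tab cols',xs.min(),xs.max(), [on(W,u,270,60)[:2].round(1) for u in (xs.min(),xs.max())])
E
```

```text
[526.96756121  65.12656446  41.42741883] [ 1.79955389e+02 -1.21986792e-02  8.71302780e+01] -0.24662578423095838 [-1.25882251  0.29576561 -0.30590883]
[ 496  284   71   63 3450] [531.63884058 314.58782609] [611.7355278   61.47596916  48.5       ]
tab cols 352 483 [array([538.9,  89. ]), array([586.1,  86.6])]
```

arm_command --targets '[[[0.003,-0.0002,0,0,0,0,-1],[0.005,-0.0002,0,0,0,0,-1],[0.005,-0.0003,0,0,0,0,-1],[0.005,-0.0003,0,0,0,0,-1],[0.005,-0.0003,0,0,0,0,-1],[0.004,-0.0002,0,0,0,0,-1],[0.003,-0.0002,0,0,0,0,-1],[0.002,-0.0001,0,0,0,0,-1],[0.002,-0.0001,0,0,0,0,-1],[0.002,-0.0001,0,0,0,0,-1]]]'

```text
time: 14.1
tool_pos: [562.1, 63.1, 41.3]
tcp_rot: [-180.0, -0.0, 87.1]
ft_force: [-2.3, 1.1, 1.2]
finger_gap: 0.1
grip_force: 1.1
```

arm_command --targets '[[[0.002,-0.0001,0,0,0,0,-1],[0.002,-0.0001,0,0,0,0,-1],[0.001,-0.0001,0,0,0,0,-1]]]'

```text
time: 14.48
tool_pos: [567.1, 62.8, 41.3]
tcp_rot: [180.0, -0.0, 87.1]
ft_force: [-2.4, 1.6, 1.0]
finger_gap: 0.0
grip_force: 1.0
```

arm_command --targets '[[[0.002,-0.0001,0,0,0,0,-1],[0.002,-0.0001,0,0,0,0,-1]]]'

```text
time: 14.72
tool_pos: [571.0, 62.6, 41.2]
tcp_rot: [-180.0, 0.0, 87.1]
ft_force: [-1.4, 1.6, 1.5]
finger_gap: -0.4
grip_force: 1.1
```

arm_command --targets '[[[0.0015,-0.0001,0,0,0,0,-1],[0.0015,-0.0001,0,0,0,0,-1]]]'

```text
time: 14.98
tool_pos: [573.6, 62.4, 41.1]
tcp_rot: [-179.9, 0.0, 87.1]
ft_force: [-8.7, 1.7, 5.0]
finger_gap: 0.2
grip_force: 4.2
```

arm_command --targets '[[[0.0015,-0.0001,0,0,0,0,-1],[0.0015,-0.0001,0,0,0,0,-1]]]'

```text
time: 15.22
tool_pos: [573.9, 62.4, 41.0]
tcp_rot: [-179.6, 0.0, 87.2]
ft_force: [-24.2, 1.3, 18.8]
finger_gap: 0.0
grip_force: 12.2
```

The force has climbed to 24 N, so the stage is against its end stop. Backing off and lifting clear.

arm_command --targets '[[[-0.003,0.0002,0,0,0,0,-1],[-0.004,0.0002,0,0,0,0,-1],[-0.015,0.0008,0,0,0,0,-1],[-0.04,0.002,0,0,0,0,-1],[-0.05,0.0025,0,0,0,0,-1],[-0.02,0,0.03,0,0,0,-1],[-0.02,0,0.05,0,0,0,-1],[0,0,0.05,0,0,0,-1],[0,0,0,0,0,0,-1],[0,0,0,0,0,0,-1]]]'

```text
time: 16.48
tool_pos: [425.2, 67.8, 171.1]
tcp_rot: [179.9, 0.0, 87.1]
ft_force: [-0.1, 0.4, -0.7]
finger_gap: 0.0
grip_force: 0.0
```

```bash
python3 chk.py w10.png 48.5; python3 - <<'E'
from h import *
m,im=snap('side','s2.png'); w=cv2.imread('pics/w10.png')
s=cv2.resize(im[180:380,230:430,::-1],None,fx=2,fy=2)
cv2.imwrite('pics/f.png',np.hstack([s,cv2.resize(w[80:320,240:640],(667,400))[:,267:]]))
M,q=snap('scene'); 
for k,mm,I in(('side',m,im),('scene',M,q)):
    h=cv2.cvtColor(I,cv2.COLOR_RGB2HSV);H,S,V=[h[:,:,i].astype(int) for i in range(3)]
    for nm,mk in(('amber',(H>8)&(H<20)&(S>220)&(V>150)),('green',(H>45)&(H<80)&(S>150))):
        n,l,st,c=cv2.connectedComponentsWithStats(mk.astype('uint8'))
        for i in range(1,n):
            if 8<st[i,4]<200 and 200<c[i][0]<400: print(k,nm,st[i,4],c[i].round(1),on(mm,*c[i],48 if nm=='amber' else 18).round(1))
E
```

```text
[424.56303684  67.79994741 170.20118834] [-1.79936687e+02  1.15461541e-02  8.71277982e+01] -0.24632509848844553 [-0.85717829 -0.46699124 -0.36748339]
[615 211  25  38 395] [626.89113924 236.96202532] [653.56383444  52.44752949  48.5       ]
side amber 37 [346.7 243.9] [661.7  55.7  48. ]
side green 129 [272.2 342.7] [ 464.4 -225.3   18. ]
scene amber 53 [340.6 263.8] [661.2  54.3  48. ]
scene green 70 [233.8 230.2] [ 467.9 -222.9   18. ]
```

View pics/f.png

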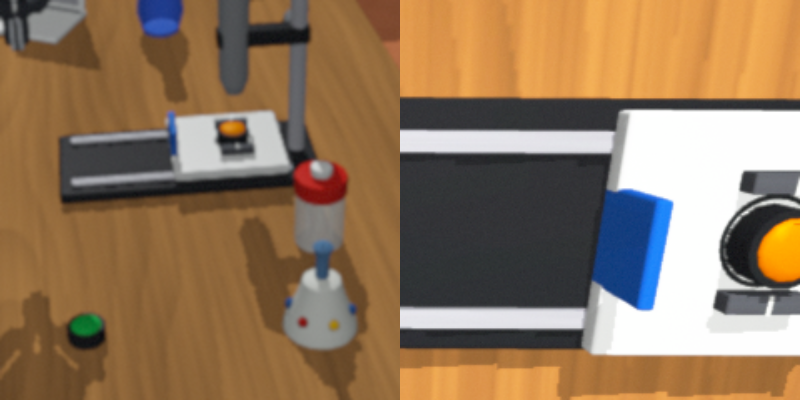

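The combined picture shows the stage home with the tab shifted, amber between the stops under the lens, and green, bell and dispenser in place. I'll take one numeric centring check from a better wrist position.

arm_command --targets '[[[0.03,-0.02,0.02,0,0,0,-1],[0.03,-0.04,0.02,0,0,0,-1],[0.02,-0.04,0.01,0,0,0,-1],[0,0,0,0,0,0,-1],[0,0,0,0,0,0,-1],[0,0,0,0,0,0,-1]]]'

```text
time: 17.38
tool_pos: [504.2, -31.1, 220.2]
tcp_rot: [-179.9, -0.0, 87.2]
ft_force: [-0.5, 0.1, 0.9]
finger_gap: -0.2
grip_force: 0.0
```

```bash
python3 chk.py w11.png 48.5; python3 - <<'E'
from h import *
m=viewer.camera_model('wrist'); im=cv2.imread('pics/w11.png'); g=im.max(2)
a=np.radians(-2.95); ex=np.array([np.cos(a),np.sin(a)]);ey=np.array([-ex[1],ex[0]])
r0=np.array([547,64.])+116*ex; print('expected ring',r0,proj(m,[*r0,30]))
# dark pixels near: classify by components on plate
u,v=map(int,proj(m,[*r0,30])); y0,x0=v-60,u-60; sub=g[y0:v+60,x0:u+60]
n,l,st,c=cv2.connectedComponentsWithStats((sub<90).astype('uint8'))
for i in range(1,n):
    if st[i,4]>30:
        ys,xs=np.where(l==i)
        for z in(30,40):
            Q=np.array([(on(m,x+x0,y+y0,z)[:2]-r0)@np.c_[ex,ey] for x,y in zip(xs,ys)]); print(i,st[i],z,Q.min(0).round(1),Q.max(0).round(1))
h=cv2.cvtColor(im,cv2.COLOR_BGR2HSV);k=(h[:,:,0]>5)&(h[:,:,0]<22)&(h[:,:,1]>200)&(h[:,:,2]>170)
n,l,st,c=cv2.connectedComponentsWithStats(k[y0:v+60,x0:u+60].astype('uint8')); i=1+st[1:,4].argmax()
print('dome',st[i],(on(m,c[i][0]+x0,c[i][1]+y0,48)[:2]-r0)@np.c_[ex,ey])
E
```

```text
[504.28879137 -31.12482004 220.48553736] [-1.79920719e+02 -1.64099904e-02  8.72058724e+01] 0.24594007835651605 [-0.61912353  0.74249508 -0.6636725 ]
[ 493   82   36   37 1010] [510.73168317 100.0039604 ] [659.17598053  57.49945127  48.5       ]
expected ring [662.84627984  58.03012174] (np.float64(503.9923347632758), np.float64(100.91942513115762))
1 [ 42  18  28  13 331] 30 [-19.5  24. ] [ 3.2 33.1]
1 [ 42  18  28  13 331] 40 [-23.5  22.6] [-1.5 31.4]
2 [ 72  18  24  14 267] 30 [ 5.7 23.3] [23.2 33.2]
2 [ 72  18  24  14 267] 40 [ 0.9 21.9] [17.9 31.5]
3 [  34   29   86   62 2215] 30 [-22.9 -23.6] [51.9 25. ]
3 [  34   29   86   62 2215] 40 [-26.8 -23.7] [45.7 23.5]
4 [ 34  93  26  11 252] 30 [-19.6 -34.6] [  2.3 -26.1]
4 [ 34  93  26  11 252] 40 [-23.6 -34.3] [ -2.4 -26.1]
5 [ 64  93  20  11 187] 30 [  6.4 -34.5] [ 23.  -26.1]
5 [ 64  93  20  11 187] 40 [  1.6 -34.2] [ 17.7 -26.1]
6 [115  93   5  27  81] 30 [ 54.  -48.1] [ 58.2 -26. ]
6 [115  93   5  27  81] 40 [ 47.7 -47.4] [ 51.9 -25.9]
dome [  49   42   37   38 1067] [-3.16293972 -0.73397848]
```

The amber is about 2 mm from the ring centre and well inside the ring. The stage is home and the robot is clear, so I'm handing in.

```bash
python3 -c "
from bench import job
print(job.hand_in())"
```

```text
the job is handed in; nothing more can be done
None
```

The job is handed in: the amber is released on the ring between the stops, about 2 mm off centre; the stage is pushed to its end stop under the lens; I never touched the green specimen or the other things; one lapse is that I viewed 11 pictures, one over the limit of 10.

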